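Locate a bar in the drilling fixture and snap the toggle clamp shut

ROBOT

A 6-joint arm with a two-finger parallel gripper is mounted at the origin on the work surface. World frame = base frame: x ahead of the robot, y to its left, z up, the work surface at z = 0. Lengths are in m, angles in rad, forces in N, time in s.
With the tool pointing down it reaches from about 0.35 to 0.975 m from the base axis. Payload 4.9 kg.
Tool frame: the origin (TCP) lies at the very end of the fingers, on their centre line; the grasp point (between the pads) lies 19 mm behind it; z points along the fingers, x is the direction in which the jaws open and shut, and the axes are right-handed (so a half turn about z gives the same grasp; the last joint's range is limited). The gripper opens to 85 mm and grips with 20 to 120 N. Pads are 22 mm wide; open, the fingers measure 114 mm over their backs; the gripper's body (76 mm by 85 mm) begins 54 mm behind the grasp point. The pads swing forward as they close: fully open they stand 13 mm farther back than shut.
Start: joints at [-1.223, 0.053, 1.613, -0, 1.476, -0.119], TCP at [0.281, -0.558, 0.231] pointing down, gripper open.
Joint ranges: [-3.01, 3.01], [-1.01, 2.22], [0.06, 2.58], [-1.02, 4.17], [0.09, 2.62], [-3.14, 3.14]. Speed limits (rad/s): [2.57, 2.57, 3.14, 3.14, 3.14, 3.14].

INTERFACE

Orientations are given as a unit quaternion [w, x, y, z].
In Python, from plant import * gives the robot as it stands.
- The arm moves only by the shell command python3 -m inch 'ROWS'. ROWS is text: rows parted by semicolons, each of 7 numbers parted by spaces: the shift along the tool's x, y, z in m, then the turn, a rotation vector about the tool's x, y, z in rad, then the closure, from 0 (fully open) to 1 (shut). A call has 1 to 10 rows; each row shifts and turns the commanded pose from where the row before left it, along the tool's axes as they then stand; what a row does not reach is not made up. A row lasts 1/12 s, in which the tool goes at most 41.7 mm and 7.16 degrees, less where a joint would pass 70% of its speed; a pose out of reach is approached as far as the arm can. A call with a gripper value outside its range is refused whole. The fingers move at their own pace and stop on an object; the grip force is fixed at half the most. Time passes only in rows, so rows that do not move let the fingers close. It gives the time, the measured TCP pose, the force and the opening at its end, in the units of the state.
- state(): the state, without advancing time (a new reading comes with each control period).
- grab_frame(name): name is "scene" or "top" or "wrist"; returns the picture (400x640x3 uint8, blue, green, red); there is no depth.
- camera_info(name): a dict with "vertical_fov" (degrees; the focal length in pixels is half the picture's height over the tangent of half this angle, whatever the lens; pixels are square), "cx", "cy" (the principal point, pixels), "origin" and "rotation" of the camera in the world. Camera axes: x right, y down, z forward; pixel columns grow to the right and rows downward; lengths in m; the calibration is good to about 2 mm. The wrist camera is an equidistant fisheye: a pixel r from the principal point sees the ray r / f radians off the axis. A picture is of the moment at which its call begins: read the wrist's pose just before it. camera_info takes no time and is no camera call; for the wrist camera it gives the pose at the moment of the call.
- job_done(): hands the job in, once; it reports no verdict.
The state is a dict: "time": time; "joint_pos": joint angles; "joint_vel": joint speeds; "joint_efforts": joint torques, N m; "tool_pos": TCP position; "tool_rot": TCP orientation; "contact_force": force on the tool from outside, world axes, zero at the start; "ft_torque": the same for the moment, N m; "gripper_width": opening from 0.0 (shut) to 1.0 (fully open).
Only numpy, scipy, OpenCV 4.12 (cv2) and the standard library are available. Lean on these libraries where they do the work, as an engineer would, in place of code of your own. Each camera call takes 0.05 s, during which the arm holds its last target.

TASK

Get the aluminium bar ready for drilling: press it back until its long side sits flat against the steel rail, then slide it along the rail until its end is pressed firmly home against the screw of the yellow stop. Only then flip the red clamp handle over centre with a fingertip so that it snaps shut on the bar. Feel your way and push gently, about 10 N and never 22 N or more on the bar or the handle, and leave the bottle, wrench and collar where they are.

Things in the scene. Friction and masses are not known exactly. Their poses are not given: they have to be found in the camera images.
- fixture: Grey bed plate fixed on the bench, 180 (x) x 330 (y) x 12 mm thick, origin under its centre, x towards the rail. The rail's face lies at x = +30 mm, along y from -150 to +90. The clamp stands between blue cheeks, 66 mm high, at x = +5, y = 118 to 152 mm; hinge axis parallel to x at y = 135, z = 52 mm
- rail: The steel rail, 20 x 240 x 14 mm high, fixed on the bed; origin on bed level under the middle of its contact face, which looks to the fixture's -x; axes parallel to the fixture's. The bar is flat on it when the bar's origin is 25 mm from this face. Pushed in the middle, a skewed bar can wedge with one corner on the rail: then push it near the end that is still off the rail
- stop: Yellow end stop block, 44 (x) x 18 (y) x 18 mm high, fixed on the bed, axes parallel to the fixture's. Origin on bed level under the middle of its face towards -y; the block lies behind it. From this face a hard steel screw, 15 mm across, 9 mm above the bed, sticks out to -y by 6 to 20 mm, set anew each time and not measured: feel for it. The bar is home when its end presses on the screw
- bar: Loose aluminium bar 50 (x) x 130 (y) x 20 mm high, 0.3 to 0.5 kg, two red dots on top, flat on the bed, a little askew, 10 to 30 mm off the rail and 30 to 70 mm short of the screw. Origin under its centre; y along its length, towards the stop. Slides with 1 to 4 N. It counts as pressed home when rail or stop feels at least 3 N for 0.2 s: push with about 9 N for 0.5 s
- clamp (a joint): Clamp angle, rad: 0 open (start), 1.047 shut. A spring holds it at either end; up to centre (0.52) it resists with at most 0.6 N m (6 N at the handle's end), beyond it snaps shut by itself. Its steel arm, 86 mm long from the hinge, points to the fixture's -y: level over the bar when shut, 60 degrees up when open
- handle: Red-gripped clamp handle, a bar 20 mm thick and 115 mm long from the clamp's hinge axis (origin here) to its round end; turns with the clamp in the fixture's y-z plane. Open, it leans 30 degrees from upright to the fixture's +y; shut, 30 degrees to -y. To shut it, push it from its +y side towards -y
- handle_end (a point): Rounded free end of the red handle
- clamp_pad: Sprung black rubber pad, 16 mm across, under the end of the clamp's arm; gives up to 8 mm. Shut, it presses down on the bar with about 5 N, on the bar's centre line and at y = +60 mm of the fixture, and urges it towards the stop. Origin at its upper end
- oil: Closed green bottle with red cap, 60 mm across, 150 mm high, standing on the bench beyond the rail; origin under its centre; leave alone
- wrench: Steel wrench lying on the bench beyond the rail; leave alone
- collar: Steel collar 52 mm across, 30 mm high, on the bench beside the -y end of the fixture; origin under its centre; leave alone

How it is judged:
On the way, in this order (a step that is already met when the one before it is completed fails the run):
1. the bar is pressed flat against the rail with at least 3 N, within 1.5 mm and 0.02 rad (x of bar in the frame of fixture above 0.0035 m and angle between the y axis of bar and the y axis of fixture, either way round below 0.02 rad and contact force between bar and rail above 3 N and value of joint clamp below 0.3 rad), for 0.2 s.
2. on the rail, the bar's end is pressed against the stop's screw with at least 3 N, the clamp still open (x of bar in the frame of fixture above 0.0035 m and angle between the y axis of bar and the y axis of fixture, either way round below 0.02 rad and y of bar in the frame of stop above -0.0875 m and contact force between bar and stop above 3 N and value of joint clamp below 0.3 rad), for 0.2 s.
3. the clamp has snapped shut and its pad presses on the bar (value of joint clamp above 0.98 rad and contact force between clamp_pad and bar above 2 N), for 0.2 s.
At the end, for the whole second after the job is handed in: The bar lies at rest within 1.5 mm of the rail (parallel within 0.02 rad) with its end still bearing on the stop's screw (more than 0.3 N; the shut clamp holds it there), and the clamp is snapped shut (joint above 0.98 rad) with its pad pressing on the bar with more than 2 N (all of step 3 and x of bar in the frame of fixture above 0.0035 m and angle between the y axis of bar and the y axis of fixture, either way round below 0.02 rad and y of bar in the frame of stop above -0.0875 m and contact force between bar and stop above 0.3 N and linear speed of bar below 0.01 m/s); the robot touches nothing.
It fails at once if the fingers push the bar with 22 N or more (contact force between the fingers and bar above 22 N).
It fails at once if the fingers push the handle with 22 N or more (contact force between the fingers and handle above 22 N).
It fails at once if the clamp is flipped while the bar is off the rail or clearly short of the stop (origin over 87.5 mm from the block's face) (value of joint clamp above 0.6 rad and not (x of bar in the frame of fixture above 0.0035 m and angle between the y axis of bar and the y axis of fixture, either way round below 0.02 rad and y of bar in the frame of stop above -0.0875 m)).
It fails at once if the bottle, wrench or collar is moved by more than 15 mm (distance of any of oil, wrench, collar from where it was at the start of the episode above 0.015 m).
It also fails if it takes over 66 s, if anything falls off the work surface, if the arm or the gripper's body presses on something with over 40 N, if the wrist force passes 120 N, or if a joint passes its speed limit or range.

## Working session

There is one attempt and no reset: what is moved stays moved. The work goes in short steps, Python scripts to look and compute and a shell command to move; the robot and the scene stay as the last step left them, time stands still between calls to the robot, and variables do not carry over. Pictures are saved under pics/ and viewed, and the job is handed in when it is done.

```bash
ls; mkdir -p pics
python3 - <<'E'
from plant import *
import cv2
s=state();print(s)
for n in("scene","top","wrist"):
    i=camera_info(n);print(n,i)
    cv2.imwrite(f"pics/{n}0.png",grab_frame(n))
E
```

```text
pics
{'time': 0.0, 'joint_pos': array([-1.22300884e+00,  5.33344110e-02,  1.61431149e+00, -1.93509608e-05,
        1.47596908e+00, -1.18992441e-01]), 'joint_vel': array([-0.00086081, -0.00212224, -0.00035155, -0.00097177, -0.00203745,
        0.00155532]), 'joint_efforts': array([ 1.33271584e-03, -3.93684661e+01, -3.70177174e+01, -6.77214803e-05,
        7.02037913e-03,  8.62722629e-06]), 'tool_pos': array([ 0.28104423, -0.55754951,  0.23006648]), 'tool_rot': array([-6.21168130e-04,  8.51473195e-01, -5.24397155e-01, -7.97931539e-04]), 'contact_force': array([-0.43035202,  0.58806182, -0.02228862]), 'ft_torque': array([ 0.02707718, -0.01858338,  0.0440901 ]), 'gripper_width': 1.0006509632021017}
scene {'vertical_fov': 42.09945508102761, 'cx': 320.92005571124173, 'cy': 202.07006771648716, 'origin': array([ 1.17652106, -0.69110141,  0.77889474]), 'rotation': array([-0.41293032,  0.8384439 ,  0.32279436, -0.14934585])}
top {'vertical_fov': 49.77371266389877, 'cx': 324.6923400388033, 'cy': 200.89982297039913, 'origin': array([ 0.45060804, -0.05581636,  0.93432267]), 'rotation': array([-0.07336278,  0.71451392, -0.69160579,  0.07595521])}
wrist {'vertical_fov': 65.70646984690485, 'cx': 319.59144610114646, 'cy': 189.76422314285958, 'origin': array([ 0.34203338, -0.5277292 ,  0.37229729]), 'rotation': array([ 0.11337561,  0.84370492, -0.51986226, -0.07107189])}
```

View pics/scene0.png

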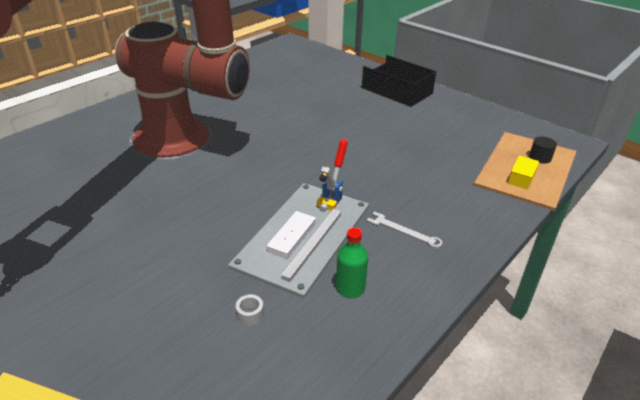

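View pics/top0.png

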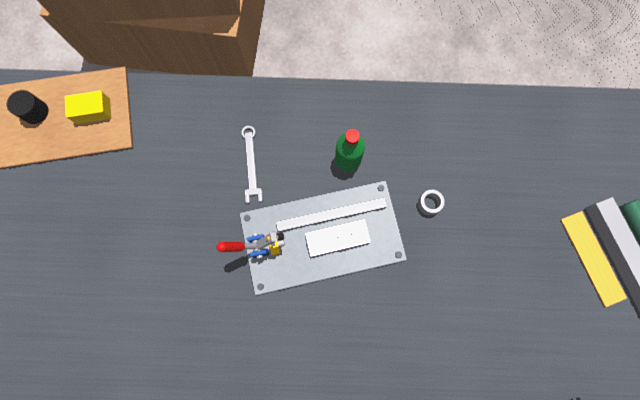

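View pics/wrist0.png

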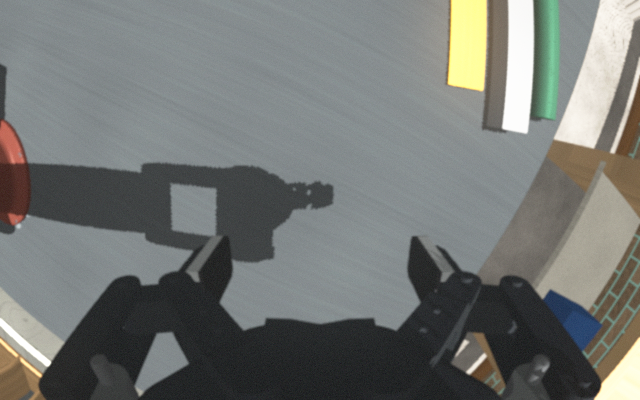

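The top view shows the plate spanning about (240–406, 182–294), with the bar at (338,238) and the rail above it at (277–387, 203–228). The clamp is on the left with the handle's end at (222,246), the collar is at (432,203), and the oil bottle is at (350,150).

```bash
cat > h.py <<'E'
import numpy as np, cv2
from scipy.spatial.transform import Rotation as R
def rot(q): return R.from_quat([q[1],q[2],q[3],q[0]]).as_matrix()
def ray(i,u,v,h=400):
    f=h/2/np.tan(np.radians(i["vertical_fov"]/2))
    d=np.array([(u-i["cx"])/f,(v-i["cy"])/f,1.]);d=rot(i["rotation"])@d
    return np.array(i["origin"]),d
def onz(i,u,v,z):
    o,d=ray(i,u,v);return o+d*(z-o[2])/d[2]
def proj(i,p,h=400):
    f=h/2/np.tan(np.radians(i["vertical_fov"]/2))
    c=rot(i["rotation"]).T@(np.array(p)-i["origin"]);return f*c[0]/c[2]+i["cx"],f*c[1]/c[2]+i["cy"]
E
python3 - <<'E'
import cv2,numpy as np
a=cv2.imread("pics/top0.png")
c=a[160:310,210:450];cv2.imwrite("pics/topz.png",cv2.resize(c,None,fx=3.3,fy=3.3,interpolation=cv2.INTER_CUBIC))
a=cv2.imread("pics/scene0.png")
c=a[130:300,220:400];cv2.imwrite("pics/scenez.png",cv2.resize(c,None,fx=3.5,fy=3.5,interpolation=cv2.INTER_CUBIC))
E
```

```text
(no output)
```

View pics/topz.png

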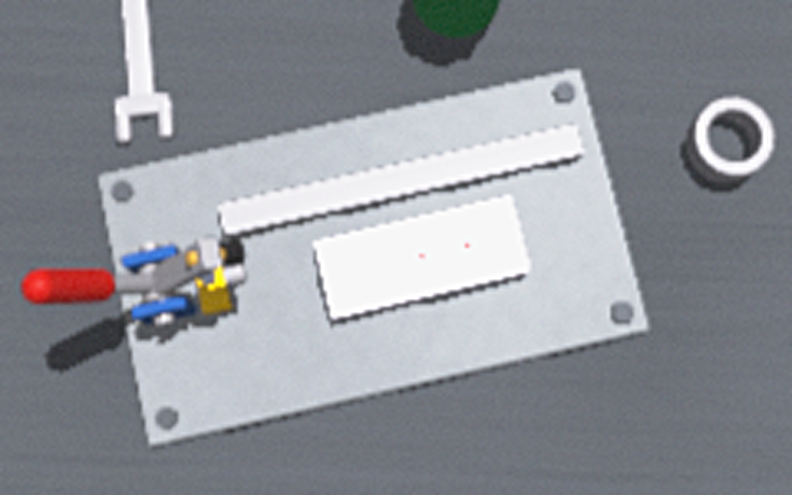

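View pics/scenez.png

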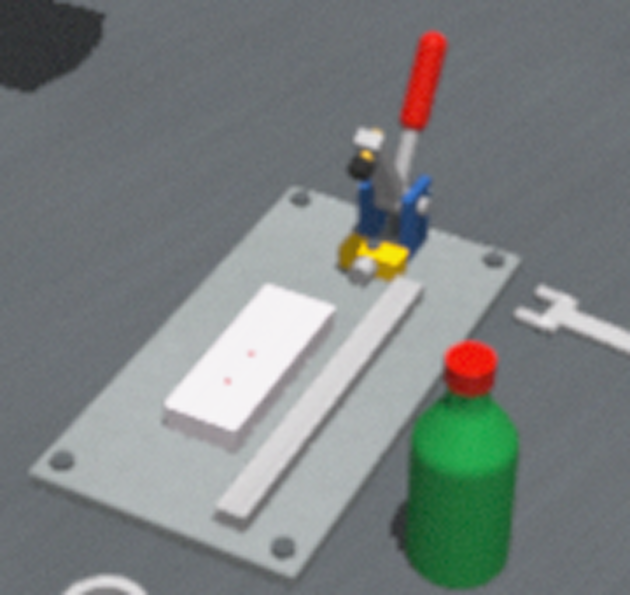

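```bash
cat > m.py <<'E'
from plant import *
from h import *
i=camera_info("top");a=cv2.imread("pics/top0.png")
g=cv2.cvtColor(a,cv2.COLOR_BGR2GRAY)
plate=cv2.morphologyEx((g>140).astype(np.uint8),cv2.MORPH_CLOSE,np.ones((9,9)))
plate[:, :235]=0;plate[:175]=0;plate[300:]=0;plate[:,410:]=0
n,l,st,_=cv2.connectedComponentsWithStats(plate);k=1+np.argmax(st[1:,4])
cs,_=cv2.findContours((l==k).astype(np.uint8),cv2.RETR_EXTERNAL,cv2.CHAIN_APPROX_NONE)
h=cv2.convexHull(cs[0]);ap=cv2.approxPolyDP(h,6,True)[:,0]
P=np.array([onz(i,u,v,.012) for u,v in ap]);print("plate",ap.tolist(),P.round(4).tolist())
print([np.linalg.norm(P[j]-P[j-1]).round(4) for j in range(len(P))])
w=(g>222).astype(np.uint8);w[:175]=0;w[300:]=0;w[:,:235]=0;w[:,410:]=0
cs,_=cv2.findContours(w,cv2.RETR_EXTERNAL,cv2.CHAIN_APPROX_NONE)
for c in cs:
    if cv2.contourArea(c)<80: continue
    for z in(.026,.032):
        Q=np.array([onz(i,u,v,z)[:2] for u,v in c[:,0]],dtype=np.float32)
        r=cv2.minAreaRect(Q);print(z,cv2.contourArea(c),r,cv2.boxPoints(r).round(4).tolist())
E
python3 m.py
```

```text
plate [[248, 175], [385, 181], [406, 259], [255, 294], [240, 217]] [[0.7017, 0.1155, 0.012], [0.6982, -0.1879, 0.012], [0.528, -0.2331, 0.012], [0.4451, 0.0831, 0.012], [0.6069, 0.1263, 0.012]]
[np.float64(0.0954), np.float64(0.3035), np.float64(0.176), np.float64(0.3269), np.float64(0.1675)]
0.026 1428.5 ((0.568250298500061, -0.0861770287156105), (0.051623184233903885, 0.1319696009159088), 15.239973068237305) [[0.5260000228881836, -0.02930000051856041], [0.560699999332428, -0.1565999984741211], [0.6104999780654907, -0.14309999346733093], [0.5758000016212463, -0.015699999406933784]]
0.032 1428.5 ((0.5674731731414795, -0.08597646653652191), (0.05128222331404686, 0.13109786808490753), 15.239973068237305) [[0.5254999995231628, -0.029500000178813934], [0.5600000023841858, -0.15600000321865082], [0.6093999743461609, -0.14249999821186066], [0.574999988079071, -0.01600000075995922]]
0.026 881.5 ((0.6186850070953369, -0.07187546789646149), (0.02016063779592514, 0.2406741976737976), 14.644695281982422) [[0.578499972820282, 0.041999999433755875], [0.6394000053405762, -0.19089999794960022], [0.
[... 256 characters left out ...]
280380249, -0.1899999976158142], [0.6575000286102295, -0.18490000069141388], [0.597000002861023, 0.04639999940991402]]
0.026 168.0 ((0.6701165437698364, 0.10104750841856003), (0.057941094040870667, 0.03414243832230568), 6.802886486053467) [[0.6392999887466431, 0.11460000276565552], [0.6434000134468079, 0.08070000261068344], [0.7009000182151794, 0.08749999850988388], [0.6969000101089478, 0.12139999866485596]]
0.032 168.0 ((0.668666660785675, 0.10001134127378464), (0.0575583353638649, 0.0339169017970562), 6.802889823913574) [[0.6381000280380249, 0.11339999735355377], [0.6420999765396118, 0.07980000227689743], [0.6992999911308289, 0.08659999817609787], [0.6952000260353088, 0.12030000239610672]]
```

```bash
cat >> h.py <<'E'
YAW=np.radians(14.65);FX=np.array([np.cos(YAW),np.sin(YAW)]);FY=np.array([-np.sin(YAW),np.cos(YAW)]);O=np.array([.5722,-.0528])
def fix(p): d=np.array(p)[:2]-O; return np.array([d@FX,d@FY])
def wor(x,y,z): return np.r_[O+x*FX+y*FY,z]
def st(s):
    Rm=rot(s["tool_rot"]);f=s["contact_force"]
    print("t %.2f"%s["time"],"fix mm",(fix(s["tool_pos"])*1e3).round(1),"z %.1f"%(s["tool_pos"][2]*1e3),"Ffix",round(f[:2]@FX,1),round(f[:2]@FY,1),round(f[2],1),"toolx in fix",(Rm[:2,0]@FX).round(3),(Rm[:2,0]@FY).round(3),"toolz",Rm[:,2].round(3),"gw",round(s["gripper_width"],2))
E
python3 - <<'E'
from plant import *
from h import *
i=camera_info("top");a=cv2.imread("pics/top0.png")
for n,u,v,z in(("oil cap",352,136,.15),("collar",432,203,.03),("yellow corners z30",210+198/3.3,160+310/3.3,.03),("",210+234/3.3,160+302/3.3,.03),("",210+222/3.3,160+268/3.3,.03),("screwtip",210+243/3.3,160+270/3.3,.021),("handle end",210+30/3.3,160+286/3.3,.152),("wrenchhead",210+145/3.3,160+135/3.3,.005)):
    p=onz(i,u,v,z);print(n,p.round(3),(fix(p)*1e3).round(1))
print(proj(i,wor(.005,.192,.152)))
E
python3 -m inch '0 0 0 0 0 0.105 1;0 0 0 0 0 0.105 1;-0.024 -0.0216 0 0 0 0 1;-0.024 -0.0216 0 0 0 0 1;-0.024 -0.0216 0 0 0 0 1;-0.024 -0.0216 0 0 0 0 1;-0.024 -0.0216 0 0 0 0 1;-0.024 -0.0216 0 0 0 0 1;-0.024 -0.0216 0 0 0 0 1;-0.024 -0.0216 0 0 0 0 1'
```

```text
oil cap [ 0.748 -0.104  0.15 ] [157.5 -94.5]
collar [ 0.648 -0.286  0.03 ] [  14.2 -245.2]
yellow corners z30 [0.528 0.055 0.03 ] [-15.8 115.1]
 [0.534 0.032 0.03 ] [-15.9  91.8]
 [0.555 0.041 0.03 ] [ 7.  94.9]
screwtip [0.555 0.028 0.021] [ 4.  82.7]
handle end [0.528 0.133 0.152] [  3.6 190.6]
wrenchhead [0.645 0.1   0.005] [109.  129.1]
(np.float64(218.18622054454522), np.float64(246.11063262273083))
time: 0.98
tool_pos: [0.3999, -0.3269, 0.231]
tool_rot: [-0.0, 0.792, -0.611, -0.0]
contact_force: [0.3, 0.4, -0.6]
gripper_width: 0.001
```

```bash
python3 -m inch '-0.024 -0.0216 0 0 0 0 1;-0.024 -0.0216 0 0 0 0 1;-0.024 -0.0216 0 0 0 0 1;-0.024 -0.0216 0 0 0 0 1;-0.024 -0.0216 0 0 0 0 1;-0.024 -0.0216 0 0 0 0 1;-0.024 -0.0216 0 0 0 0 1;-0.024 -0.0216 0 0 0 0 1;0 0 0 0 0 0 1;0 0 0 0 0 0 1'; python3 -c "
from plant import *;from h import *;st(state())"
```

```text
time: 1.82
tool_pos: [0.5181, -0.0976, 0.2309]
tool_rot: [0.0, 0.793, -0.61, -0.0]
contact_force: [-0.9, -0.1, -0.0]
gripper_width: -0.005
t 1.82 fix mm [-63.7 -29.7] z 230.9 Ffix -0.9 0.1 -0.0 toolx in fix 0.004 -1.0 toolz [-0.001 -0.    -1.   ] gw -0.0
```

```bash
python3 -m inch '0 0 0.04 0 0 0 1;0 0 0.04 0 0 0 1;0 0 0.04 0 0 0 1;0 0 0.04 0 0 0 1;0 0 0.03 0 0 0 1;0 0 0.02 0 0 0 1;0 -0.002 0 0 0 0 1;0 -0.002 0 0 0 0 1;0 -0.002 0 0 0 0 1;0 -0.002 0 0 0 0 1' >/dev/null; python3 -c "
from plant import *;from h import *;st(state());cv2.imwrite('pics/t1.png',cv2.resize(grab_frame('top')[160:310,210:450],None,fx=3.3,fy=3.3));cv2.imwrite('pics/s1.png',cv2.resize(grab_frame('scene')[130:300,220:400],None,fx=3.3,fy=3.3))"
```

```text
t 2.65 fix mm [-54.3 -32.4] z 23.9 Ffix -0.1 0.1 0.3 toolx in fix 0.001 -1.0 toolz [ 0.004 -0.002 -1.   ] gw -0.0
```

View pics/s1.png

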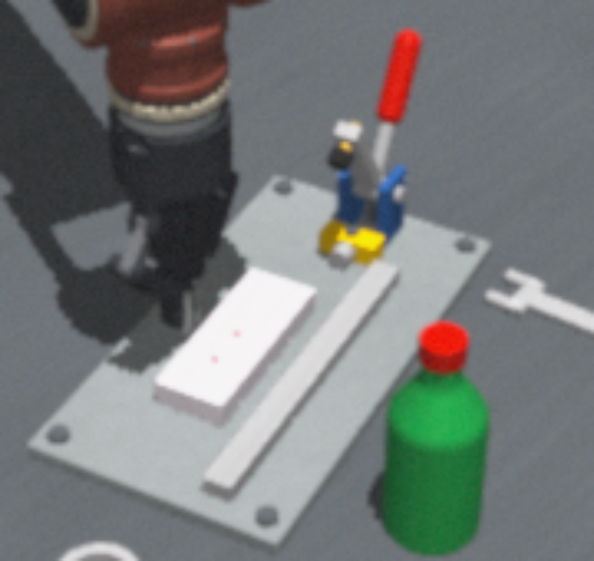

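The closed fingers stand beside the bar's -x side (about (180,310) in the crop), level with its middle. Now I'll creep in.

```bash
python3 -m inch '0 -0.001 0 0 0 0 1;0 -0.001 0 0 0 0 1;0 -0.001 0 0 0 0 1;0 -0.001 0 0 0 0 1;0 -0.001 0 0 0 0 1' >/dev/null; python3 -c "
from plant import *;from h import *;st(state())"; python3 -m inch '0 -0.001 0 0 0 0 1;0 -0.001 0 0 0 0 1;0 -0.001 0 0 0 0 1;0 -0.001 0 0 0 0 1;0 -0.001 0 0 0 0 1' >/dev/null; python3 -c "
from plant import *;from h import *;st(state())"
```

```text
t 3.17 fix mm [-51.  -30.8] z 21.3 Ffix -0.1 0.2 0.5 toolx in fix 0.001 -1.0 toolz [-0.  0. -1.] gw -0.0
t 3.58 fix mm [-47.  -30.8] z 21.2 Ffix -4.1 -0.4 4.0 toolx in fix 0.001 -1.0 toolz [-0.003 -0.    -1.   ] gw 0.0
```

```bash
python3 -m inch '0 -0.001 0 0 0 0 1;0 -0.001 0 0 0 0 1;0 -0.001 0 0 0 0 1;0 -0.001 0 0 0 0 1;0 -0.001 0 0 0 0 1;0 -0.001 0 0 0 0 1' >/dev/null; python3 -c "
from plant import *;from h import *;st(state())"; python3 -m inch '0 -0.001 0 0 0 0 1;0 -0.001 0 0 0 0 1;0 -0.001 0 0 0 0 1;0 -0.001 0 0 0 0 1' >/dev/null; python3 -c "
from plant import *;from h import *;st(state())"
```

```text
t 4.08 fix mm [-40.1 -30.8] z 21.2 Ffix -3.3 0.3 1.4 toolx in fix 0.001 -1.0 toolz [-0.  0. -1.] gw 0.0
t 4.42 fix mm [-36.  -30.8] z 21.2 Ffix -2.5 0.7 0.1 toolx in fix 0.001 -1.0 toolz [-0.  0. -1.] gw 0.0
```

```bash
cat > s.py <<'E'
from plant import *
from h import *
st(state())
E
for k in 1; do python3 -m inch '0 -0.0007 0 0 0 0 1;0 -0.0007 0 0 0 0 1;0 -0.0006 0 0 0 0 1' >/dev/null; python3 s.py; done
python3 -m inch '0 -0.0005 0 0 0 0 1;0 -0.0005 0 0 0 0 1' >/dev/null; python3 s.py
```

```text
t 4.67 fix mm [-34.  -30.8] z 21.2 Ffix -2.4 0.3 -0.2 toolx in fix 0.001 -1.0 toolz [ 0.  0. -1.] gw -0.0
t 4.83 fix mm [-33.1 -30.8] z 21.2 Ffix -2.4 0.2 -0.4 toolx in fix 0.001 -1.0 toolz [-0.  0. -1.] gw 0.0
```

```bash
python3 -m inch '0 -0.0005 0 0 0 0 1;0 -0.0005 0 0 0 0 1' >/dev/null; python3 s.py
python3 -m inch '0 -0.0003 0 0 0 0 1;0 -0.0003 0 0 0 0 1' >/dev/null; python3 s.py
```

```text
t 5.00 fix mm [-32.1 -30.8] z 21.2 Ffix -2.2 0.4 -0.1 toolx in fix 0.001 -1.0 toolz [ 0.  0. -1.] gw -0.0
t 5.17 fix mm [-31.5 -30.8] z 21.2 Ffix -1.8 -0.6 -1.1 toolx in fix 0.001 -1.0 toolz [ 0.  0. -1.] gw 0.0
```

```bash
python3 -m inch '0 -0.0003 0 0 0 0 1;0 -0.0003 0 0 0 0 1' >/dev/null; python3 s.py
python3 -m inch '0 -0.0003 0 0 0 0 1' >/dev/null; python3 s.py;python3 -m inch '0 -0.0003 0 0 0 0 1' >/dev/null; python3 s.py
```

```text
t 5.33 fix mm [-30.9 -30.9] z 21.2 Ffix -2.6 0.2 -1.3 toolx in fix 0.001 -1.0 toolz [-0.  0. -1.] gw 0.0
t 5.42 fix mm [-30.6 -30.8] z 21.2 Ffix -1.5 -0.4 -1.5 toolx in fix 0.001 -1.0 toolz [-0.  0. -1.] gw -0.0
t 5.50 fix mm [-30.3 -30.9] z 21.2 Ffix -2.0 -0.3 -1.2 toolx in fix 0.001 -1.0 toolz [ 0.  0. -1.] gw 0.0
```

```bash
for x in; do :; done; python3 -m inch '0 -0.0003 0 0 0 0 1' >/dev/null; python3 s.py
python3 -m inch '0 -0.0003 0 0 0 0 1' >/dev/null; python3 s.py;python3 -m inch '0 -0.0003 0 0 0 0 1' >/dev/null; python3 s.py;  python3 -c "
from plant import *;from h import *;cv2.imwrite('pics/t2.png',cv2.resize(grab_frame('top')[160:310,210:450],None,fx=3.3,fy=3.3));cv2.imwrite('pics/s2.png',cv2.resize(grab_frame('scene')[130:300,220:400],None,fx=3.3,fy=3.3))"
```

```text
t 5.58 fix mm [-30.1 -30.8] z 21.2 Ffix -3.1 0.5 0.1 toolx in fix 0.001 -1.0 toolz [-0.  0. -1.] gw -0.0
t 5.67 fix mm [-30.1 -30.8] z 21.2 Ffix -4.2 -0.6 0.8 toolx in fix 0.001 -1.0 toolz [-0.001 -0.    -1.   ] gw -0.0
t 5.75 fix mm [-30.1 -30.8] z 21.2 Ffix -5.7 0.1 2.3 toolx in fix 0.001 -1.0 toolz [-0.002 -0.    -1.   ] gw -0.0
```

View pics/s2.png

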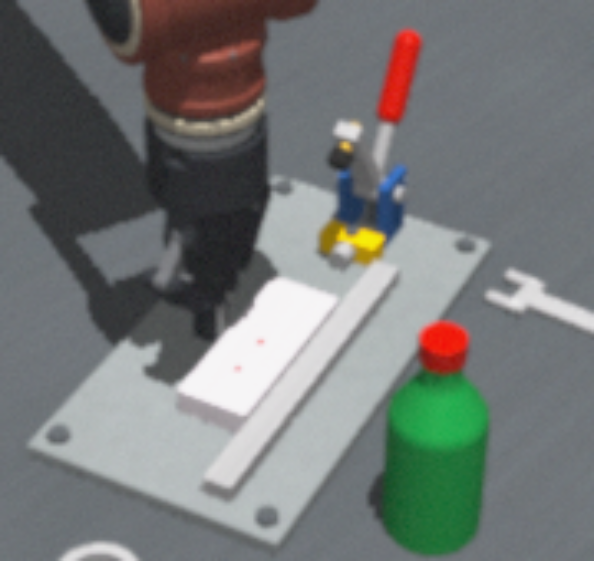

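The bar has reached the rail; the crop shows no visible gap along it. Pressing up to about 9–10 N and holding.

```bash
python3 -m inch '0 -0.0004 0 0 0 0 1;0 -0.0003 0 0 0 0 1;0 0 0 0 0 0 1' >/dev/null; python3 s.py
python3 -m inch '0 -0.0002 0 0 0 0 1;0 0 0 0 0 0 1;0 0 0 0 0 0 1' >/dev/null; python3 s.py
```

```text
t 6.10 fix mm [-30.1 -30.8] z 21.2 Ffix -8.6 0.6 3.0 toolx in fix 0.001 -1.0 toolz [-0.004 -0.    -1.   ] gw -0.0
t 6.35 fix mm [-30.1 -30.8] z 21.2 Ffix -8.3 -0.3 3.3 toolx in fix 0.001 -1.0 toolz [-0.004 -0.    -1.   ] gw 0.0
```

View pics/t2.png

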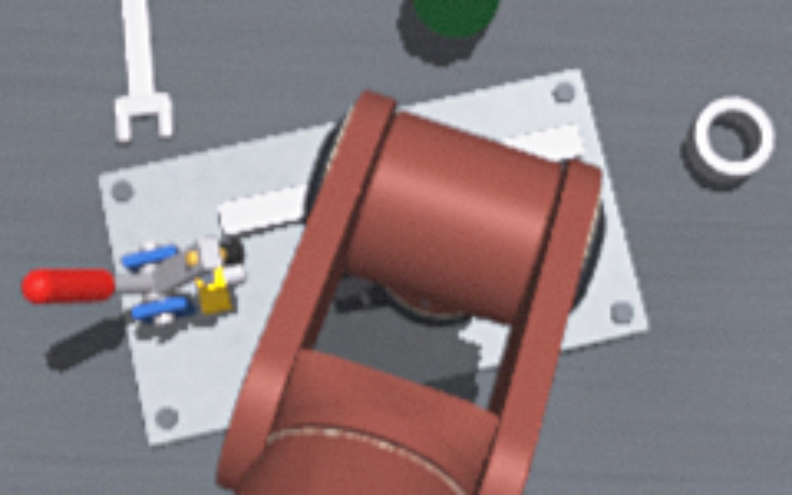

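```bash
python3 -m inch '0 0 0 0 0 0 1;0 0 0 0 0 0 1;0 0 0 0 0 0 1;0 0.004 0 0 0 0 1;0.015 0.002 0 0 0 0 1;0.015 0 0 0 0 0 1;0.015 0 0 0 0 0 1;0 -0.003 0 0 0 0 1;0 -0.0005 0 0 0 0 1;0 0 0 0 0 0 1' >/dev/null; python3 s.py
python3 -m inch '0 -0.0008 0 0 0 0 1;0 -0.0008 0 0 0 0 1;0 -0.0008 0 0 0 0 1' >/dev/null; python3 s.py
```

```text
t 7.18 fix mm [-30.6 -76.5] z 21.4 Ffix -1.2 0.1 -0.6 toolx in fix 0.0 -1.0 toolz [ 0.  0. -1.] gw -0.01
t 7.43 fix mm [-30.  -75.7] z 21.1 Ffix -9.2 -1.4 4.3 toolx in fix 0.002 -1.0 toolz [-0.004 -0.001 -1.   ] gw 0.0
```

```bash
python3 -m inch '0 0 0 0 0 0 1;0 0.008 0 0 0 0 1;0.016 0 0 0 0 0 1;0.016 0 0 0 0 0 1;0.018 0 0 0 0 0 1;0 -0.014 0 0 0 0 1;0 -0.014 0 0 0 0 1;0 -0.013 0 0 0 0 1;0 0 0 0 0 0 1' >/dev/null; python3 s.py;  python3 -c "
from plant import *;from h import *;cv2.imwrite('pics/s3.png',cv2.resize(grab_frame('scene')[130:300,220:400],None,fx=3.3,fy=3.3))"
```

```text
t 8.18 fix mm [   6.7 -128.1] z 22.0 Ffix 0.2 0.4 0.5 toolx in fix 0.001 -1.0 toolz [ 0.003 -0.001 -1.   ] gw 0.0
```

View pics/s3.png

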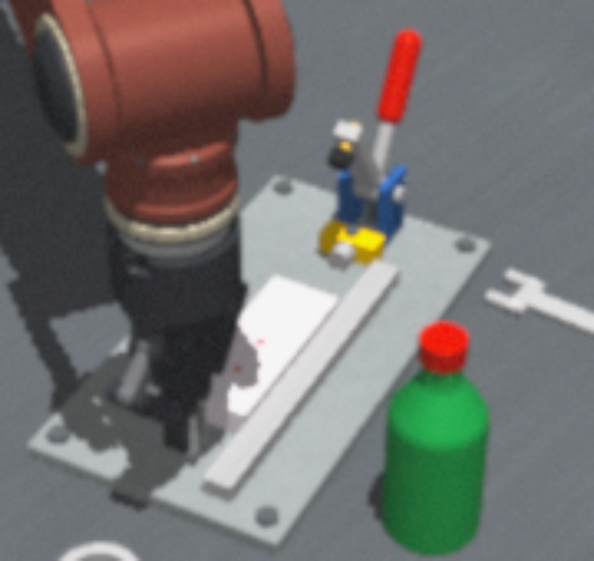

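```bash
python3 -m inch '-0.002 0.0015 0 0 0 0 1;-0.002 0 0 0 0 0 1;-0.002 0 0 0 0 0 1;-0.002 0 0 0 0 0 1;-0.0015 0 0 0 0 0 1;-0.0015 0 0 0 0 0 1;-0.001 0 0 0 0 0 1;-0.001 0 0 0 0 0 1;-0.001 0 0 0 0 0 1;-0.001 0 0 0 0 0 1' >/dev/null; python3 s.py; python3 -m inch '-0.001 0 0 0 0 0 1;-0.001 0 0 0 0 0 1;-0.001 0 0 0 0 0 1;-0.001 0 0 0 0 0 1;-0.001 0 0 0 0 0 1' >/dev/null; python3 s.py
```

```text
t 9.07 fix mm [   3.  -110.8] z 21.3 Ffix -0.3 0.2 0.2 toolx in fix 0.001 -1.0 toolz [ 0.  0. -1.] gw 0.0
t 9.48 fix mm [   3.  -106.3] z 21.4 Ffix -0.1 -2.5 -0.8 toolx in fix 0.001 -1.0 toolz [ 0.    -0.001 -1.   ] gw -0.0
```

```bash
python3 -m inch '-0.001 -0.0005 0 0 0 0 1;-0.001 -0.0005 0 0 0 0 1;-0.001 -0.0005 0 0 0 0 1;-0.001 0 0 0 0 0 1;-0.001 0 0 0 0 0 1;-0.001 0 0 0 0 0 1;-0.001 0 0 0 0 0 1;-0.001 0 0 0 0 0 1;-0.001 0 0 0 0 0 1;-0.001 0 0 0 0 0 1' >/dev/null; python3 s.py; python3 -m inch '-0.001 0 0 0 0 0 1;-0.001 0 0 0 0 0 1;-0.001 0 0 0 0 0 1;-0.001 0 0 0 0 0 1;-0.001 0 0 0 0 0 1;-0.001 0 0 0 0 0 1;-0.001 0 0 0 0 0 1;-0.001 0 0 0 0 0 1;-0.001 0 0 0 0 0 1;-0.001 0 0 0 0 0 1' >/dev/null; python3 s.py
```

```text
t 10.32 fix mm [  3.8 -96.7] z 21.5 Ffix -3.1 -5.1 -0.5 toolx in fix 0.001 -1.0 toolz [-0.001 -0.002 -1.   ] gw 0.0
t 11.15 fix mm [  3.8 -86.7] z 21.5 Ffix -3.3 -5.6 0.5 toolx in fix 0.001 -1.0 toolz [-0.001 -0.002 -1.   ] gw 0.0
```

```bash
python3 -m inch '-0.001 0 0 0 0 0 1;-0.001 0 0 0 0 0 1;-0.001 0 0 0 0 0 1;-0.001 0 0 0 0 0 1;-0.001 0 0 0 0 0 1;-0.001 0 0 0 0 0 1;-0.001 0 0 0 0 0 1;-0.001 0 0 0 0 0 1;-0.001 0 0 0 0 0 1;-0.001 0 0 0 0 0 1' >/dev/null; python3 s.py; python3 -m inch '-0.001 0 0 0 0 0 1;-0.001 0 0 0 0 0 1;-0.001 0 0 0 0 0 1;-0.001 0 0 0 0 0 1' >/dev/null; python3 s.py;python3 -c "
from plant import *;from h import *;cv2.imwrite('pics/s4.png',cv2.resize(grab_frame('scene')[130:300,220:400],None,fx=3.3,fy=3.3))"
```

```text
t 11.98 fix mm [  3.8 -76.7] z 21.4 Ffix -3.2 -5.5 0.6 toolx in fix 0.001 -1.0 toolz [-0.001 -0.002 -1.   ] gw 0.0
t 12.32 fix mm [  3.8 -72.7] z 21.5 Ffix -3.4 -4.7 0.3 toolx in fix 0.001 -1.0 toolz [-0.001 -0.002 -1.   ] gw 0.0
```

View pics/s4.png

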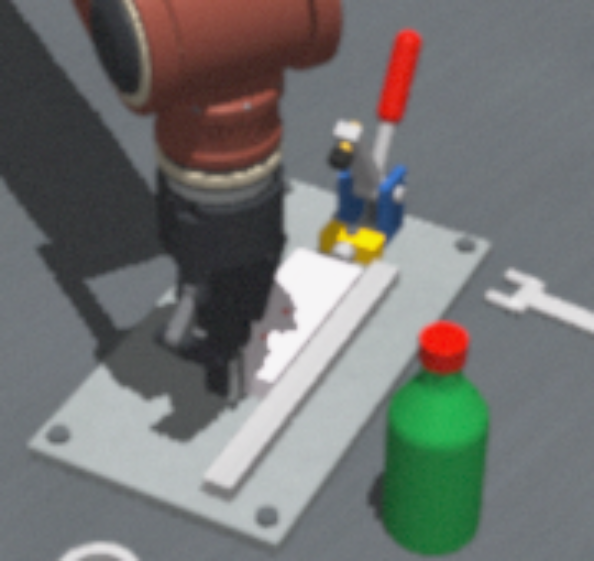

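The bar is sliding along the rail and its front edge is close to the screw (about (345,250)). Slower from here.

```bash
python3 -m inch '-0.0005 0 0 0 0 0 1;-0.0005 0 0 0 0 0 1;-0.0005 0 0 0 0 0 1;-0.0005 0 0 0 0 0 1' >/dev/null; python3 s.py
python3 -m inch '-0.0005 0 0 0 0 0 1;-0.0005 0 0 0 0 0 1;-0.0005 0 0 0 0 0 1;-0.0005 0 0 0 0 0 1' >/dev/null; python3 s.py
python3 -m inch '-0.0005 0 0 0 0 0 1;-0.0005 0 0 0 0 0 1;-0.0005 0 0 0 0 0 1' >/dev/null; python3 s.py
```

```text
t 12.70 fix mm [  3.8 -70.7] z 21.4 Ffix -3.7 -4.4 1.0 toolx in fix 0.001 -1.0 toolz [-0.001 -0.002 -1.   ] gw 0.01
t 13.03 fix mm [  3.8 -68.7] z 21.4 Ffix -2.9 -4.5 1.6 toolx in fix 0.001 -1.0 toolz [-0.001 -0.002 -1.   ] gw 0.0
t 13.28 fix mm [  3.8 -67.2] z 21.4 Ffix -3.5 -4.7 0.0 toolx in fix 0.001 -1.0 toolz [-0.001 -0.002 -1.   ] gw -0.01
```

```bash
python3 -m inch '-0.0005 0 0 0 0 0 1;-0.0005 0 0 0 0 0 1;-0.0005 0 0 0 0 0 1' >/dev/null; python3 s.py
python3 -m inch '-0.0005 0 0 0 0 0 1;-0.0005 0 0 0 0 0 1;-0.0005 0 0 0 0 0 1' >/dev/null; python3 s.py
python3 -m inch '-0.0005 0 0 0 0 0 1;-0.0005 0 0 0 0 0 1' >/dev/null; python3 s.py
```

```text
t 13.53 fix mm [  3.8 -65.7] z 21.4 Ffix -2.9 -4.9 0.9 toolx in fix 0.001 -1.0 toolz [-0.001 -0.002 -1.   ] gw 0.0
t 13.78 fix mm [  3.8 -64.2] z 21.4 Ffix -3.4 -4.8 1.0 toolx in fix 0.001 -1.0 toolz [-0.001 -0.002 -1.   ] gw 0.0
t 13.95 fix mm [  3.8 -63.2] z 21.4 Ffix -3.7 -5.3 0.4 toolx in fix 0.001 -1.0 toolz [-0.001 -0.002 -1.   ] gw -0.0
```

```bash
python3 -m inch '-0.0005 0 0 0 0 0 1;-0.0005 0 0 0 0 0 1' >/dev/null; python3 s.py
python3 -m inch '-0.0005 0 0 0 0 0 1;-0.0005 0 0 0 0 0 1' >/dev/null; python3 s.py
python3 -m inch '-0.0005 0 0 0 0 0 1;-0.0005 0 0 0 0 0 1' >/dev/null; python3 s.py
python3 -m inch '-0.0005 0 0 0 0 0 1' >/dev/null; python3 s.py
```

```text
t 14.12 fix mm [  3.8 -62.2] z 21.4 Ffix -3.0 -4.8 0.9 toolx in fix 0.001 -1.0 toolz [-0.001 -0.002 -1.   ] gw 0.0
t 14.28 fix mm [  3.8 -61.2] z 21.4 Ffix -3.4 -4.0 0.7 toolx in fix 0.001 -1.0 toolz [-0.001 -0.002 -1.   ] gw 0.0
t 14.45 fix mm [  3.8 -60.2] z 21.4 Ffix -2.8 -4.7 1.4 toolx in fix 0.001 -1.0 toolz [-0.001 -0.002 -1.   ] gw 0.0
t 14.53 fix mm [  3.8 -60.1] z 21.5 Ffix -3.5 -7.6 0.0 toolx in fix 0.002 -1.0 toolz [-0.001 -0.003 -1.   ] gw 0.0
```

```bash
python3 -m inch '-0.0003 0 0 0 0 0 1;0 0 0 0 0 0 1' >/dev/null; python3 s.py
python3 -m inch '-0.0002 0 0 0 0 0 1;0 0 0 0 0 0 1' >/dev/null; python3 s.py
```

```text
t 14.70 fix mm [  3.8 -60.1] z 21.5 Ffix -3.5 -6.8 0.3 toolx in fix 0.002 -1.0 toolz [-0.001 -0.003 -1.   ] gw -0.0
t 14.87 fix mm [  3.8 -60.1] z 21.5 Ffix -3.1 -7.9 0.6 toolx in fix 0.001 -1.0 toolz [-0.    -0.004 -1.   ] gw 0.0
```

```bash
python3 -m inch '-0.0004 0 0 0 0 0 1;-0.0002 0 0 0 0 0 1;0 0 0 0 0 0 1' >/dev/null; python3 s.py
python3 -m inch '0 0 0 0 0 0 1;0 0 0 0 0 0 1;0 0 0 0 0 0 1;0 0 0 0 0 0 1' >/dev/null; python3 s.py
```

```text
t 15.12 fix mm [  3.8 -60. ] z 21.5 Ffix -4.3 -8.2 -1.1 toolx in fix 0.002 -1.0 toolz [-0.    -0.005 -1.   ] gw 0.0
t 15.45 fix mm [  3.8 -60. ] z 21.5 Ffix -3.8 -9.6 -0.5 toolx in fix 0.001 -1.0 toolz [-0.    -0.004 -1.   ] gw -0.0
```

```bash
python3 -m inch '-0.0003 0 0 0 0 0 1;-0.0003 0 0 0 0 0 1;0 0 0 0 0 0 1;0 0 0 0 0 0 1;0 0 0 0 0 0 1;0 0 0 0 0 0 1;0 0 0 0 0 0 1' >/dev/null; python3 s.py;python3 -c "
from plant import *;from h import *;cv2.imwrite('pics/s5.png',cv2.resize(grab_frame('scene')[130:300,220:400],None,fx=3.3,fy=3.3))"
```

```text
t 16.03 fix mm [  3.8 -59.9] z 21.6 Ffix -3.1 -10.9 -1.0 toolx in fix 0.002 -1.0 toolz [ 0.    -0.005 -1.   ] gw 0.0
```

View pics/s5.png

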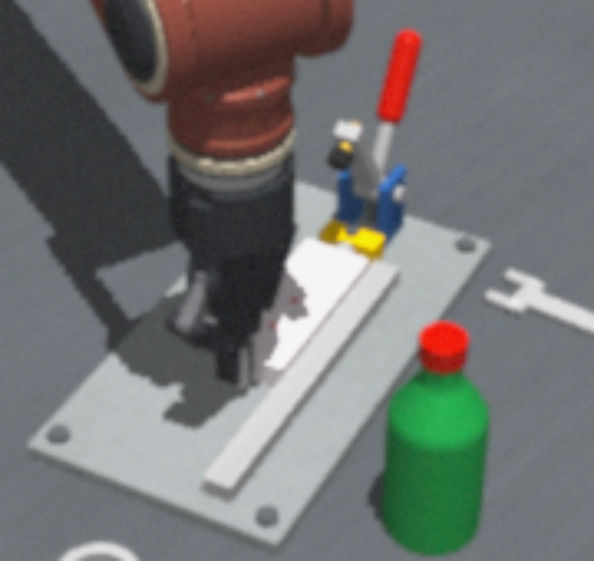

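The bar's end covers the screw completely and it felt a hard stop at tool y = -60. Now I'll back off, rise and go over to the handle's +y side.

```bash
python3 -m inch '0.001 0 0 0 0 0 1;0.002 0 0 0 0 0 1;0.006 0 0 0 0 0 1;0.01 0 0 0 0 0 1;0 0 -0.04 0 0 0 1;0 0 -0.04 0 0 0 1;0 0 -0.04 0 0 0 1;0 0 -0.04 0 0 0 1;0 0 -0.04 0 0 0 1;0 0 -0.035 0 0 0 1' >/dev/null; python3 s.py
python3 -m inch '0 0 0 0 0 0 1;-0.038 0 0 0 0 0 1;-0.038 0 0 0 0 0 1;-0.038 0 0 0 0 0 1;-0.038 0 0 0 0 0 1;-0.038 0 0 0 0 0 1;-0.038 0 0 0 0 0 1;-0.038 0 0 0 0 0 1;-0.038 0 0 0 0 0 1;0 0 0 0 0 0 1' >/dev/null; python3 s.py;python3 -c "
from plant import *;from h import *
for n in('scene','top'):cv2.imwrite(f'pics/{n}6.png',grab_frame(n))"
```

```text
t 16.92 fix mm [  4.8 -76.5] z 259.6 Ffix 0.8 -0.3 0.0 toolx in fix 0.001 -1.0 toolz [ 0.002 -0.    -1.   ] gw 0.0
t 17.75 fix mm [  3.8 233.4] z 256.2 Ffix -0.4 0.4 0.1 toolx in fix 0.008 -1.0 toolz [-0.001  0.003 -1.   ] gw 0.0
```

View pics/scene6.png

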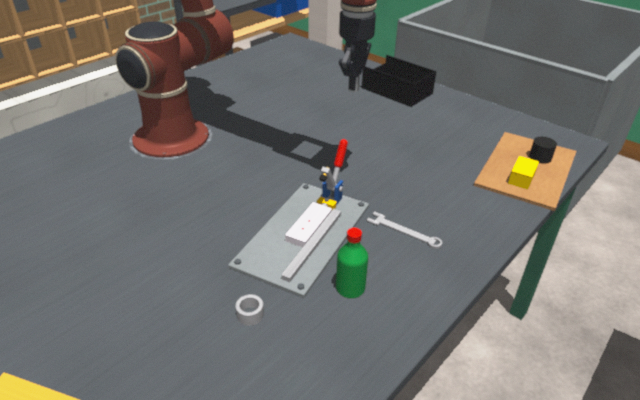

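View pics/top6.png

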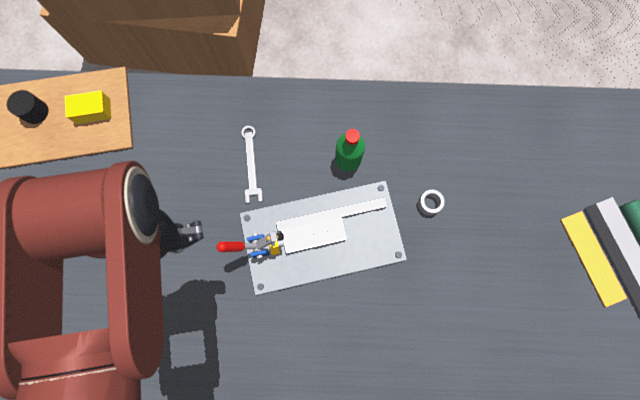

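The bar lies along the rail with its end at the stop (top view (277–345, 215–253)). The gripper stands past the handle's +y side (about (190,232)). A quick check of the bar's angle, then I'll descend.

```bash
python3 - <<'E'
from plant import *
from h import *
i=camera_info("top");g=cv2.cvtColor(cv2.imread("pics/top6.png"),cv2.COLOR_BGR2GRAY)
# -x long edge and -y end edge of bar: strongest gradient along fixture scan lines at top height .032
up=lambda x,y:proj(i,wor(x,y,.032))
def edge(pts):
    uv=np.array([up(*p) for p in pts],np.float32)
    v=cv2.remap(cv2.GaussianBlur(g,(3,3),0).astype(np.float32),uv[None,:,0],uv[None,:,1],cv2.INTER_CUBIC)[0]
    return np.argmax(np.abs(np.diff(v)))
xs=np.arange(-.035,-.005,.0003)
E=[(y,xs[edge([(x,y) for x in xs])]) for y in np.arange(-.035,.07,.005)]
E=np.array(E);print((E[:,1]*1e3).round(1), np.polyfit(E[:,0],E[:,1],1))
ys=np.arange(-.07,-.03,.0003);print([(ys[edge([(x,y) for y in ys])]*1e3).round(1) for x in np.arange(-.01,.025,.005)])
E
python3 -m inch '0 0 0.04 0 0 0 1;0 0 0.04 0 0 0 1;0 0 0.03 0 0 0 1;0 0 0.014 0 0 0 1;0 0 0 0 0 0 1;0 0 0 0 0 0 1' >/dev/null; python3 s.py;python3 -c "
from plant import *;from h import *
cv2.imwrite(f'pics/s7.png',cv2.resize(grab_frame('scene')[60:240,250:430],None,fx=3.3,fy=3.3))"
```

```text
[-20.3 -21.2 -20.6 -21.5 -20.3 -20.9 -21.8 -21.2 -21.8 -21.2 -21.5 -20.9
 -21.5 -20.9 -21.5 -20.9 -21.5 -20.9 -21.8 -20.3 -21.2] [-0.00272727 -0.02108766]
[np.float64(-47.5), np.float64(-48.7), np.float64(-47.8), np.float64(-48.7), np.float64(-47.8), np.float64(-48.7), np.float64(-48.4), np.float64(-49.3)]
t 18.35 fix mm [  3.8 226.6] z 131.5 Ffix -0.6 0.0 0.3 toolx in fix -0.001 -1.0 toolz [-0.002 -0.    -1.   ] gw -0.0
```

View pics/s7.png

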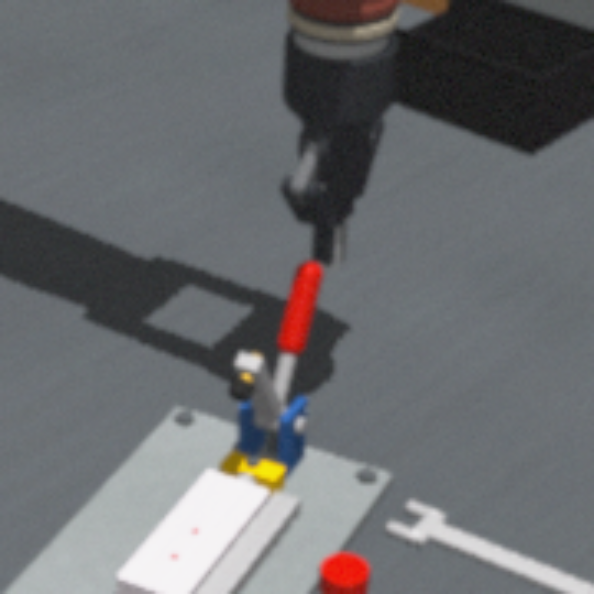

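Bar check: -0.003 rad to the rail, and its origin is about 76 mm from the stop's face. The fingertip is just beyond the handle, so now the gentle push.

```bash
python3 -m inch '0.002 0 0.003 0 0 0 1;0.002 0 0.003 0 0 0 1;0.002 0 0 0 0 0 1;0.001 0 0 0 0 0 1;0.001 0 0 0 0 0 1;0.001 0 0 0 0 0 1;0.001 0 0 0 0 0 1;0.001 0 0 0 0 0 1' >/dev/null; python3 s.py
python3 -m inch '0.001 0 0 0 0 0 1;0.001 0 0 0 0 0 1;0.001 0 0 0 0 0 1;0.001 0 0 0 0 0 1' >/dev/null; python3 s.py
python3 -m inch '0.001 0 0 0 0 0 1;0.001 0 0 0 0 0 1;0.001 0 0 0 0 0 1;0.001 0 0 0 0 0 1' >/dev/null; python3 s.py
```

```text
t 19.07 fix mm [  4.2 216.8] z 126.4 Ffix -0.4 0.1 0.1 toolx in fix 0.001 -1.0 toolz [ 0.  0. -1.] gw -0.01
t 19.40 fix mm [  4.1 212.7] z 126.3 Ffix 0.1 0.1 0.9 toolx in fix 0.001 -1.0 toolz [-0. -0. -1.] gw 0.0
t 19.73 fix mm [  4.2 210.6] z 126.5 Ffix -1.1 9.0 2.3 toolx in fix 0.001 -1.0 toolz [-0.001  0.004 -1.   ] gw 0.0
```

```bash
python3 -m inch '0 0 0 0 0 0 1' >/dev/null; python3 s.py
python3 -m inch '0.0005 0 0 0 0 0 1;0 0 0 0 0 0 1' >/dev/null; python3 s.py
python3 -m inch '0.0005 0 0 0 0 0 1;0 0 0 0 0 0 1' >/dev/null; python3 s.py;python3 -c "
from plant import *;from h import *
cv2.imwrite(f'pics/s8.png',cv2.resize(grab_frame('scene')[60:240,250:430],None,fx=3.3,fy=3.3))"
```

```text
t 19.82 fix mm [  4.2 210.6] z 126.6 Ffix -1.5 6.7 0.8 toolx in fix 0.001 -1.0 toolz [-0.001  0.004 -1.   ] gw 0.0
t 19.98 fix mm [  4.2 210.3] z 126.7 Ffix -2.1 8.0 2.5 toolx in fix 0.001 -1.0 toolz [-0.001  0.004 -1.   ] gw -0.0
t 20.15 fix mm [  4.2 210. ] z 126.9 Ffix -1.4 7.9 3.1 toolx in fix 0.001 -1.0 toolz [-0.001  0.005 -1.   ] gw 0.0
```

View pics/s8.png

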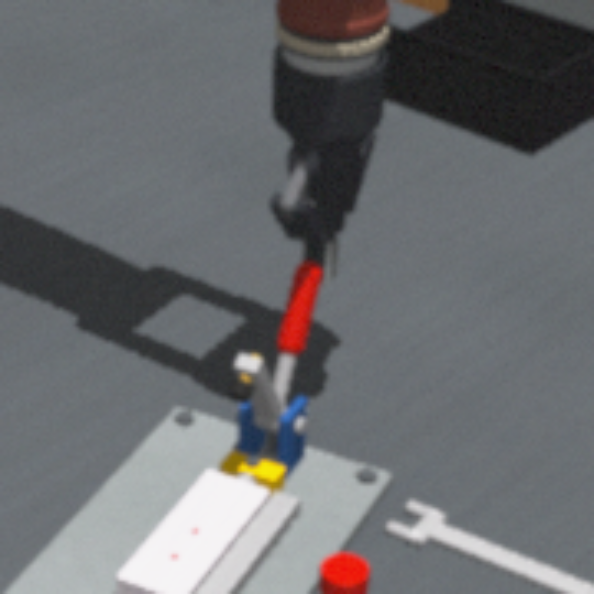

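The fingers are on the handle's rounded end and it is giving at about 8 N, so I'll keep going.

```bash
python3 -m inch '0.0007 0 0 0 0 0 1;0.0007 0 0 0 0 0 1;0.0007 0 0 0 0 0 1;0.0007 0 0 0 0 0 1' >/dev/null; python3 s.py
python3 -m inch '0.0007 0 0 0 0 0 1;0.0007 0 0 0 0 0 1;0.0007 0 0 0 0 0 1;0.0007 0 0 0 0 0 1' >/dev/null; python3 s.py
```

```text
t 20.53 fix mm [  4.4 208. ] z 128.0 Ffix -4.7 12.2 9.6 toolx in fix 0.002 -1.0 toolz [-0.001  0.006 -1.   ] gw -0.0
t 20.87 fix mm [  5.5 204.9] z 128.7 Ffix -1.6 10.9 8.1 toolx in fix 0.002 -1.0 toolz [ 0.002  0.006 -1.   ] gw 0.0
```

```bash
python3 -m inch '0 0 -0.0015 0 0 0 1;0 0 -0.0015 0 0 0 1' >/dev/null; python3 s.py
python3 -m inch '0.001 0 -0.0005 0 0 0 1;0.001 0 -0.0005 0 0 0 1;0.001 0 -0.0005 0 0 0 1;0.001 0 -0.0005 0 0 0 1' >/dev/null; python3 s.py
```

```text
t 21.03 fix mm [  4.9 203.5] z 130.0 Ffix 1.7 4.8 -1.1 toolx in fix 0.002 -1.0 toolz [ 0.002  0.003 -1.   ] gw -0.0
t 21.37 fix mm [  4.6 199.6] z 132.0 Ffix 0.0 6.8 2.9 toolx in fix 0.001 -1.0 toolz [ 0.001  0.003 -1.   ] gw -0.0
```

Much lighter when I follow the arc (about 7 N), so I'll carry on that way.

```bash
python3 -m inch '0.001 0 -0.0006 0 0 0 1;0.001 0 -0.0006 0 0 0 1;0.001 0 -0.0005 0 0 0 1;0.001 0 -0.0005 0 0 0 1;0.001 0 -0.0005 0 0 0 1' >/dev/null; python3 s.py
python3 -m inch '0.001 0 -0.0005 0 0 0 1;0.001 0 -0.0005 0 0 0 1;0.001 0 -0.0005 0 0 0 1;0.001 0 -0.0004 0 0 0 1;0.001 0 -0.0004 0 0 0 1' >/dev/null; python3 s.py
python3 -m inch '0.001 0 -0.0004 0 0 0 1;0.001 0 -0.0004 0 0 0 1;0.001 0 -0.0004 0 0 0 1;0.001 0 -0.0004 0 0 0 1;0.001 0 -0.0004 0 0 0 1' >/dev/null; python3 s.py
```

```text
t 21.78 fix mm [  4.7 194.3] z 134.7 Ffix 1.1 3.7 3.3 toolx in fix 0.001 -1.0 toolz [ 0.001  0.003 -1.   ] gw -0.0
t 22.20 fix mm [  4.6 188.3] z 137.0 Ffix 0.3 4.9 4.7 toolx in fix 0.001 -1.0 toolz [ 0.001  0.001 -1.   ] gw -0.0
t 22.62 fix mm [  4.2 183. ] z 138.3 Ffix 2.1 4.3 2.9 toolx in fix 0.001 -1.0 toolz [ 0. -0. -1.] gw 0.0
```

```bash
python3 -m inch '0.001 0 -0.0003 0 0 0 1;0.001 0 -0.0003 0 0 0 1;0.001 0 -0.0003 0 0 0 1;0.001 0 -0.0003 0 0 0 1;0.001 0 -0.0003 0 0 0 1;0.001 0 -0.0003 0 0 0 1;0.001 0 -0.0003 0 0 0 1;0.001 0 -0.0003 0 0 0 1' >/dev/null; python3 s.py
python3 -m inch '0.001 0 -0.0002 0 0 0 1;0.001 0 -0.0002 0 0 0 1;0.001 0 -0.0002 0 0 0 1;0.001 0 -0.0002 0 0 0 1;0.001 0 -0.0002 0 0 0 1;0.001 0 -0.0002 0 0 0 1;0.001 0 -0.0002 0 0 0 1;0.001 0 -0.0002 0 0 0 1' >/dev/null; python3 s.py
```

```text
t 23.28 fix mm [  4. 175.] z 140.5 Ffix 0.5 1.9 1.1 toolx in fix 0.001 -1.0 toolz [-0. -0. -1.] gw 0.0
t 23.95 fix mm [  4.1 167. ] z 142.2 Ffix -0.3 1.0 0.4 toolx in fix 0.001 -1.0 toolz [-0. -0. -1.] gw -0.0
```

```bash
python3 -m inch '0.001 0 0 0 0 0 1;0.001 0 0 0 0 0 1;0.001 0 0 0 0 0 1;0.001 0 0 0 0 0 1;0.001 0 0 0 0 0 1;0.001 0 0 0 0 0 1;0.001 0 0 0 0 0 1;0.001 0 0 0 0 0 1' >/dev/null; python3 s.py
python3 -m inch '0.001 0 0 0 0 0 1;0.001 0 0 0 0 0 1;0.001 0 0 0 0 0 1;0.001 0 0 0 0 0 1' >/dev/null; python3 s.py;python3 -c "
from plant import *;from h import *
cv2.imwrite(f'pics/s9.png',cv2.resize(grab_frame('scene')[60:240,250:430],None,fx=3.3,fy=3.3))"
```

```text
t 24.62 fix mm [  4.1 159.1] z 142.2 Ffix -0.5 0.4 -0.1 toolx in fix 0.001 -1.0 toolz [-0. -0. -1.] gw 0.0
t 24.95 fix mm [  4.2 155.2] z 142.3 Ffix 0.9 0.5 0.1 toolx in fix 0.001 -1.0 toolz [-0. -0. -1.] gw 0.0
```

View pics/s9.png

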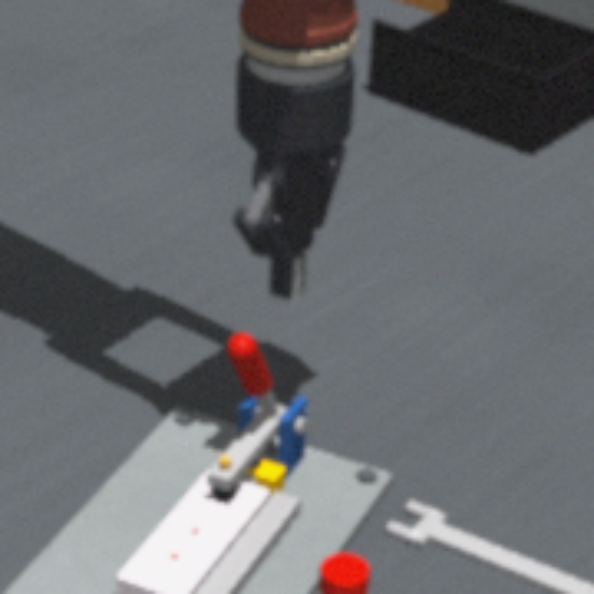

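The clamp has snapped shut: the handle leans to -y (about (245,345)) and the pad is on the bar at (222,487). Now I'll retreat clear and check.

```bash
python3 -m inch '-0.02 0 -0.01 0 0 0 1;-0.03 0 -0.02 0 0 0 1;-0.03 0 -0.03 0 0 0 1;-0.03 0 -0.02 0 0 0 1;0 0 0 0 0 0 1;0 0 0 0 0 0 1;0 0 0 0 0 0 1' >/dev/null; python3 s.py;python3 - <<'E'
from plant import *
from h import *
cv2.imwrite('pics/s10.png',cv2.resize(grab_frame('scene')[130:300,220:400],None,fx=3.3,fy=3.3))
a=grab_frame('top');cv2.imwrite('pics/top10.png',a);cv2.imwrite('pics/t10.png',cv2.resize(a[160:310,210:450],None,fx=3.3,fy=3.3))
i=camera_info("top");g=cv2.cvtColor(a,cv2.COLOR_BGR2GRAY)
up=lambda x,y:proj(i,wor(x,y,.032))
def edge(pts):
    uv=np.array([up(*p) for p in pts],np.float32)
    v=cv2.remap(cv2.GaussianBlur(g,(3,3),0).astype(np.float32),uv[None,:,0],uv[None,:,1],cv2.INTER_CUBIC)[0]
    return np.argmax(np.abs(np.diff(v)))
xs=np.arange(-.035,-.005,.0003)
E=np.array([(y,xs[edge([(x,y) for x in xs])]) for y in np.arange(-.035,.07,.005)])
print((E[:,1]*1e3).round(1), np.polyfit(E[:,0],E[:,1],1))
ys=np.arange(-.07,-.03,.0003);print([(ys[edge([(x,y) for y in ys])]*1e3).round(1) for x in np.arange(-.01,.025,.005)])
E
```

```text
t 25.58 fix mm [  3.7 264.5] z 221.1 Ffix -0.2 -1.1 -0.6 toolx in fix 0.001 -1.0 toolz [-0.001 -0.001 -1.   ] gw 0.0
[-20.3 -21.2 -20.6 -21.5 -20.3 -20.9 -21.8 -21.2 -21.8 -21.2 -21.5 -20.9
 -21.5 -20.9 -21.5 -20.9 -21.5 -20.9 -21.8 -20.3 -21.2] [-0.00272727 -0.02108766]
[np.float64(-47.5), np.float64(-48.7), np.float64(-47.8), np.float64(-48.7), np.float64(-47.8), np.float64(-48.7), np.float64(-48.4), np.float64(-49.3)]
```

View pics/s10.png

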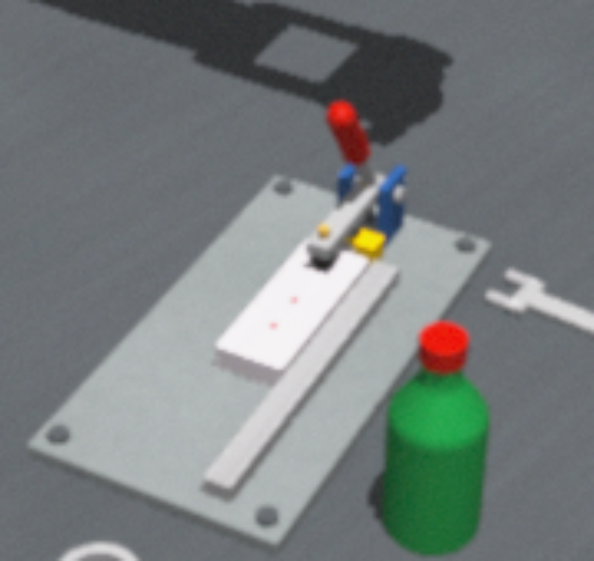

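View pics/t10.png

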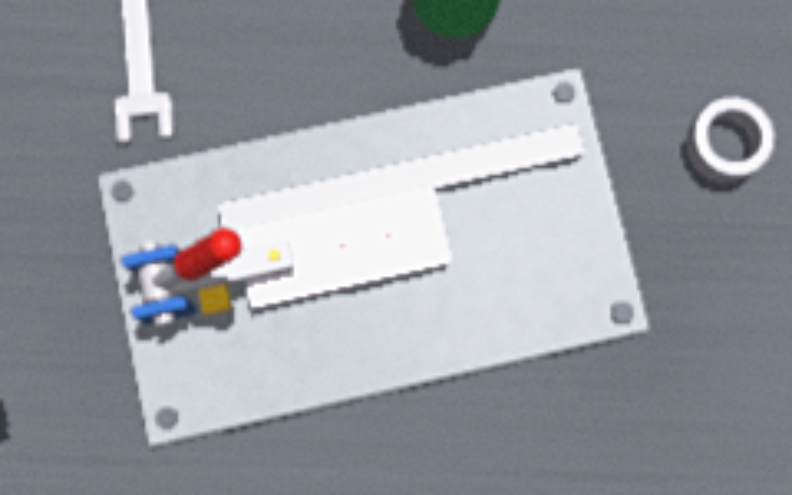

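The bar lies flat on the rail with its end at the stop, and the clamp is shut on it. The bottle, wrench and collar are where they were, and the arm is clear.

```bash
python3 -c "
from plant import *
print(job_done())"
```

```text
the job is handed in; nothing more can be done
None
```

I handed the job in at about 25.6 s of the 66 s. The bar is flat against the rail and up against the stop's screw, with the clamp snapped shut on it. The hand-in reports no verdict.

- **Rail:** I pushed the bar back with about 8–9 N at its middle and again near its -y end. The tool stopped at the same place both times (within 0.1 mm), so the bar is flat.
- **Stop:** The bar slid along the rail at about 5 N and stopped hard on the screw. I held about 11 N there for roughly 0.5 s with the clamp still open.
- **Clamp:** The handle needed up to about 12 N sideways. Early on the total reached about 16 N, because the fingers were being dragged upwards. Raising the tool along the handle's arc brought it down to about 7 N, and the clamp then snapped shut by itself.

**Last checks:**
- **Bar:** In the top view it is at -0.003 rad to the rail and had not moved when the clamp snapped. Its origin is about 76 mm from the stop's face.
- **Bar's distance from the rail:** The picture put its centre at x ≈ 3.9 mm instead of 5.0 mm. That is within the camera's 2 mm accuracy but close to the 3.5 mm limit, so I relied on the felt contact with the rail.
- **Clamp and surroundings:** The pad is on the bar, the bottle, wrench and collar look unmoved, and the robot is clear of everything.
- **Not measured:** I could only see, not measure, the pad's force on the bar and the bar's force on the screw after clamping.

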